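# Turn a screwdriver round in its blade guard

## Task

The red-handled screwdriver was put into the yellow two-bay blade guard the wrong way round, with its bare blade sticking out. Draw it right out by the blade, lay it down on the desk and let go, then take it by the handle and slide it back into the same bay blade first, until the whole blade is under the guard and only the handle sticks out. Leave the blue screwdriver in its bay and the other things on the desk where they are.

Things in the scene. Friction and masses are not known exactly. Their poses are not given: they have to be found in the camera images.
- blade_guard: Yellow two-bay blade guard with clear roof, fixed to the desk: 124 mm long, 126 mm wide (162 over its 6 mm high screw flanges), 44 mm high. Origin: on the desk at the middle of its open mouth; x runs level from the mouth into the guard, z up. Two bays along x, centre lines at y = +36 and -36 mm, one screwdriver in each; which one is in which bay varies. The desk before the mouth (-x) is free.
- bay_a (a point): Middle of the mouth of the bay at y = +36 mm, on the desk. Each bay is 44 mm wide and 38 mm high, without a floor (tools lie and slide on the desk itself), open only at the mouth, closed by a back wall 120 mm in. Yellow walls: 28 mm thick between the bays, 5 mm outside.
- bay_b (a point): Middle of the mouth of the other bay, at y = -36 mm, on the desk; the same shape.
- red_screwdriver: Screwdriver with red handle, 205 mm long, 70 g, lying on the desk, handle inside one bay, 88 to 100 mm of blade sticking out. Handle (the heavy end) 96 x 28 x 26 mm, alone touching the desk; blade a round steel rod 6 mm across, its axis 13 mm over the desk. Origin: underside, half way along; y axis from tip to handle end. It may roll: use its points. Fully home, up to 12 mm of handle is inside.
- red_tip (a point): Tip of the red screwdriver's blade, on the tool's long axis.
- red_mid (a point): Middle of the red handle, on the tool's axis, 156 mm from the tip and 48 mm from the handle end.
- red_end (a point): Rounded end of the red handle, on the tool's axis, 204 mm from the tip.
- blue_screwdriver: Screwdriver with blue handle, 185 mm long, 24 mm wide, 23 mm high, 55 g, lying the right way round in the other bay: blade covered, most of its 96 mm handle sticking out of the mouth (some 72 to 86 mm). To be left as it is. Origin: on the underside half way along; y axis from the tip to the handle end.
- monitor: Large computer monitor on its foot at the left of the work, edge-on to the robot, fixed and solid, its top 450 mm over the desk, its nearest corner 370 mm from the base axis. Origin: on the desk under its foot. Keep the arm clear of it: pass over it or draw well in.
- torch: Black torch standing on its lens, 35 mm across, 110 mm high; origin under its centre. Leave it.
- black_tape: Roll of black insulating tape lying flat, 62 mm across, 19 mm high; origin under its centre. Leave it.
- solder_spool: Spool of solder standing on its flange, 58 mm across, 36 mm high; origin under its centre. Leave it.
- fuse_carton: Small carton, 42 x 62 x 24 mm; origin under its centre. Leave it.

How it is judged:
By the outcome, as a careful person would: the job done as asked, in the order asked, and still so for the second after the job is handed in, with the robot touching nothing.
It also fails if it takes over 64 s, if anything falls off the work surface, if the arm or the gripper's body presses on something with over 40 N, if the wrist force passes 120 N, or if a joint passes its speed limit or range.

## Robot

A 6-joint arm with a two-finger parallel gripper is mounted at the origin on a cart in front of the work surface, level with it; the furniture and walls round the work are solid. World frame = base frame: x ahead of the robot, y to its left, z up, the work surface at z = 0. Lengths are in m, angles in rad, forces in N, time in s.
With the tool pointing down it reaches from about 0.35 to 0.975 m from the base axis. Payload 4.9 kg.
Tool frame: the origin (TCP) lies at the very end of the fingers, on their centre line; the grasp point (between the pads) lies 19 mm behind it (ctrl.pinch_z is the distance from the TCP to the grasp point, in m); z points along the fingers, y is the line along which they close (so a half turn about z gives the same grasp; the last joint's range is limited). The gripper opens to 85 mm and grips with 20 to 120 N. Pads are 22 mm wide; open, the fingers measure 114 mm over their backs; the gripper's body (76 mm by 85 mm) begins 54 mm behind the grasp point. The pads swing forward as they close: fully open they stand 13 mm farther back than shut.
Start: joints at [1.062, 0.053, 1.613, -0, 1.476, -0.119], TCP at [0.237, 0.578, 0.231] pointing down, gripper open.
Joint ranges: [-3.01, 3.01], [-1.01, 2.22], [0.06, 2.58], [-1.02, 4.17], [0.09, 2.62], [-3.14, 3.14]. Speed limits (rad/s): [2.57, 2.57, 3.14, 3.14, 3.14, 3.14].

## Interface

Orientations are given as a rotation vector (axis times angle).
In Python, from station import ctrl, optics gives the robot as it stands. The module is installed in compiled form; this text tells all that it offers.
- The arm moves only by the shell command python3 -m handwheel 'ROWS' [OPENING] [FORCE]. ROWS is JSON, one flat list of numbers, 6 for each row, row after row: the shift along the tool's x, y, z in m, then the turn, a rotation vector about the tool's x, y, z in degrees. A call has 1 to 20 rows; each row shifts and turns the commanded pose from where the row before left it, along the tool's axes as they then stand; what a row does not reach is not made up. A row lasts 1/10 s, in which the tool goes at most 50 mm and 8.59 degrees, less where a joint would pass 70% of its speed; a pose out of reach is approached as far as the arm can. A call is refused whole if a number of a shift passes 0.05 or a number of a turn 8.59, either way. A call with a gripper value outside its range is refused whole. OPENING is the closure, from 0 (fully open) to 1 (shut), set as the call begins (- or left out, the last holds). The fingers move at their own pace and stop on an object; FORCE is the grip in N (left out, the last holds). Time passes only in rows, so rows that do not move let the fingers close. It gives the time, the measured TCP pose, the force and the opening at its end, in the units of the state.
- ctrl.get_obs(): the state, without advancing time (a new reading comes with each control period).
- optics.get_image(name): name is "scene" or "top"; returns (picture, depth): 400x640x3 uint8, red, green, blue; 400x640 float32, m along the optical axis (not along the pixel's ray), 0 where there is no reading.
- optics.get_calibration(name): a dict with "fovy" (degrees; the focal length in pixels is half the picture's height over the tangent of half this angle, whatever the lens; pixels are square), "cx", "cy" (the principal point, pixels), "rvec" (rotation vector, rad) and "tvec" (3), from world to camera coordinates, as OpenCV has them. Camera axes: x right, y down, z forward; pixel columns grow to the right and rows downward; lengths in m; the calibration is good to about 2 mm. A picture is of the moment at which its call begins. get_calibration takes no time and is no camera call.
- ctrl.finish_job(): hands the job in, once; it reports no verdict.
The state is a dict: "t": time; "q": joint angles; "dq": joint speeds; "effort": joint torques, N m; "tool_pos": TCP position; "tool_rot": TCP orientation; "contact_force": force on the tool from outside, world axes, zero at the start; "wrist_torque": the same for the moment, N m; "opening": finger opening in m.
Only numpy, scipy, OpenCV 4.12 (cv2) and the standard library are available. Lean on these libraries where they do the work, as an engineer would, in place of code of your own. Each camera call takes 0.05 s, during which the arm holds its last target. There are 200 camera calls.

## Working session

There is one attempt and no reset: what is moved stays moved. The work goes in short steps, Python scripts to look and compute and a shell command to move; the robot and the scene stay as the last step left them, time stands still between calls to the robot, and variables do not carry over. Pictures are saved under pics/ and viewed, on a budget of 13 in all, crops included, one or two more only if the job needs it, and the job is handed in when it is done.

```bash
mkdir -p pics; cat > h.py <<'E'
import numpy as np, cv2
from station import ctrl, optics
from scipy.spatial.transform import Rotation as R
def cam(n):
    c=optics.get_calibration(n); f=200/np.tan(np.radians(c["fovy"])/2)
    return f,c["cx"],c["cy"],R.from_rotvec(np.ravel(c["rvec"])).as_matrix(),np.ravel(c["tvec"])
def ray(n,u,v,z):
    f,cx,cy,M,t=cam(n); o=-M.T@t; d=M.T@np.array([(u-cx)/f,(v-cy)/f,1])
    return o+d*(z-o[2])/d[2]
def proj(n,p):
    f,cx,cy,M,t=cam(n); q=M@np.array(p)+t; return q[:2]/q[2]*f+[cx,cy]
def pts(n,D):
    f,cx,cy,M,t=cam(n); v,u=np.indices(D.shape)
    return (np.stack([(u-cx)/f*D,(v-cy)/f*D,D],-1)-t)@M
def save(im,name): cv2.imwrite("pics/"+name,im[:,:,::-1])
def st():
    o=ctrl.get_obs(); m=R.from_rotvec(o["tool_rot"]).as_matrix()
    print("t",round(o["t"],2),"q",np.round(o["q"],2),"tcp",np.round(o["tool_pos"],4),"F",np.round(o["contact_force"],1),"open",o["opening"]);print(np.round(m,3)); return o
E
python3 - <<'E'
from h import *
a,d=optics.get_image("scene");b,e=optics.get_image("top")
np.savez("i0.npz",a=a,d=d,b=b,e=e)
save(a,"s0.png");save(b,"t0.png");st()
for n in("scene","top"): f,cx,cy,M,t=cam(n);print(n,f,cx,cy,-M.T@t,M)
E
```

```text
t 0.1 q [ 1.06  0.05  1.61  0.    1.48 -0.12] tcp [0.2372 0.5776 0.2302] F [-0.4 -0.6  0.6] open 0.08571423032915106
[[-0.925  0.38  -0.001]
 [ 0.38   0.925 -0.002]
 [ 0.    -0.002 -1.   ]]
scene 394.89907876158253 317.6826616025184 196.60416021548036 [ 0.01341534 -0.53813555  0.8167207 ] [[ 0.61770627 -0.78632523 -0.01147153]
 [-0.60128    -0.46283975 -0.65133841]
 [ 0.50685435  0.40923342 -0.75870065]]
top 435.99592606598225 314.7913661599577 200.76564813455357 [ 0.34787725 -0.11788634  1.25333505] [[ 0.00646376 -0.99995515  0.00692248]
 [-0.98999461 -0.00737488 -0.14091234]
 [ 0.14095707 -0.0059424  -0.98999788]]
```

View pics/s0.png

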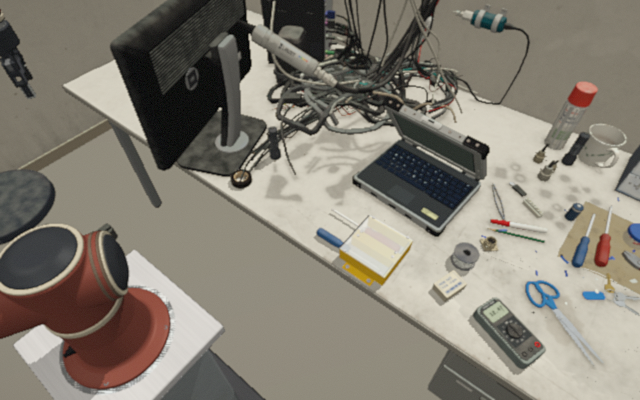

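View pics/t0.png

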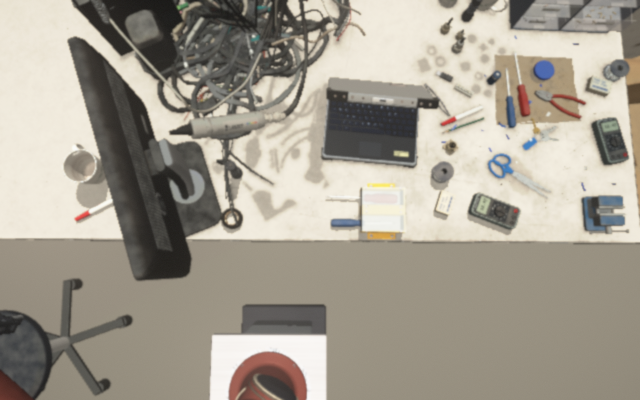

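Scene: yellow guard with its mouth facing left (+y). The bare blade is at about top-view px (327–362, 198) in the far bay, and the blue handle at (331–361, 222) in the near bay. The monitor stands between the arm and the work. Measuring next.

```bash
python3 - <<'E'
from h import *
z=np.load("i0.npz");a,d,b,e=[z[k] for k in "adbe"]
P=pts("top",e);S=pts("scene",d)
hsv=cv2.cvtColor(b,cv2.COLOR_RGB2HSV)
# guard depth
for nm,X,box in(("top",P,(180,245,320,412)),):
    sub=X[box[0]:box[1],box[2]:box[3]].reshape(-1,3)
# guard roof: points at z 38-50mm
m=(P[...,2]>.035)&(P[...,2]<.055)&(e>0); m[:, :350]=0;m[:,412:]=0;m[:180]=0;m[245:]=0
q=P[m];print("roof n",len(q),"z",np.median(q[:,2]),"min",q.min(0),"max",q.max(0),cv2.minAreaRect((q[:,:2]*1000).astype(np.float32)))
ye=((hsv[...,0]>18)&(hsv[...,0]<32)&(hsv[...,1]>120)).astype(np.uint8); ye[:,:340]=0;ye[:,420:]=0;ye[:180]=0;ye[245:]=0
v,u=np.nonzero(ye);print("yellow u",u.min(),u.max(),"v",v.min(),v.max())
bl=((hsv[...,0]>100)&(hsv[...,0]<125)&(hsv[...,1]>90)).astype(np.uint8);bl[:,:320]=0;bl[:,372:]=0;bl[:205]=0;bl[240:]=0
v,u=np.nonzero(bl);print("blue rows",u.min(),u.max(),v.min(),v.max());
w=np.array([ray("top",i,j,.012)[:2] for i,j in zip(u,v)]);print(cv2.minAreaRect((w*1000).astype(np.float32)))
print("top desk z",np.median(P[185:235,300:320,2]))
# monitor extents: z>0.06 region left
m=(P[...,2]>.1)&(e>0);m[:,230:]=0;m[:20]=0;m[290:]=0
q=P[m];print("mon",q.min(0),q.max(0))
for zz in(.1,.2,.3,.4,):
    k=q[(q[:,2]>zz)];i=np.argmin(np.hypot(k[:,0],k[:,1]));print(zz,len(k),k.min(0),k.max(0),"nearest",k[i])
sm=(S[...,2]>.1)&(d>0);sm[:,260:]=0;sm[:,:112]=0;sm[180:]=0;k=S[sm];i=np.argmin(np.hypot(k[:,0],k[:,1]));print("scene mon nearest",k[i],k.min(0),k.max(0))
o=ctrl.get_obs();print("proj tcp",proj("top",o["tool_pos"]),proj("scene",o["tool_pos"]))
big=cv2.resize(b[170:250,310:430],None,fx=6.5,fy=6.5,interpolation=cv2.INTER_CUBIC)
save(big,"t0c.png")
big=cv2.resize(a[200:290,310:420],None,fx=6.5,fy=6.5,interpolation=cv2.INTER_CUBIC)
save(big,"s0c.png")
E
```

```text
roof n 1965 z 0.04135060664015405 min [ 0.43639996 -0.37817413  0.0350162 ] max [ 0.56284129 -0.25371607  0.04986084] ((499.5172119140625, -316.0301513671875), (124.4236068725586, 126.44306945800781), 89.87530517578125)
yellow u 368 394 v 184 238Traceback (most recent call last):
  File "<stdin>", line 14, in <module>
    return umr_minimum(a, axis, None, out, keepdims, initial, where)
ValueError: zero-size array to reduction operation minimum which has no identity
```

```bash
python3 - <<'E'
from h import *
z=np.load("i0.npz");a,d,b,e=[z[k] for k in "adbe"]
P=pts("top",e);S=pts("scene",d)
print("blue px hsv",cv2.cvtColor(b[218:227,335:357],cv2.COLOR_RGB2HSV).reshape(-1,3).mean(0))
dk=np.abs(b.astype(int)-np.median(b[205:212,300:322].reshape(-1,3),0)).sum(2)
print("desk z",np.median(P[185:235,300:320,2]))
for nm,(r0,r1),zz in(("blade",(192,206),.013),("bluehandle",(214,232),.012)):
    mm=(dk>70);mm[:r0]=0;mm[r1:]=0;mm[:,:318]=0;mm[:,360:]=0
    v,u=np.nonzero(mm);print(nm,u.min(),u.max(),v.min(),v.max())
    for c in range(u.min(),360,4):
        vv=v[u==c]
        if len(vv):print(c,vv.min(),vv.max(),np.round(ray("top",c,vv.mean(),zz),4),end="; ")
    print()
m=(P[...,2]>.1)&(e>0);m[:,230:]=0;m[:20]=0;m[290:]=0
q=P[m]
for zz in(.1,.3,.42,):
    k=q[(q[:,2]>zz)];i=np.argmin(np.hypot(k[:,0],k[:,1]));print(zz,len(k),np.round([k.min(0),k.max(0),k[i]],3).tolist())
o=ctrl.get_obs();print("proj tcp",proj("top",o["tool_pos"]),proj("scene",o["tool_pos"]))
save(cv2.resize(b[170:250,310:430],None,fx=6.5,fy=6.5,interpolation=cv2.INTER_CUBIC),"t0c.png")
save(cv2.resize(a[200:290,310:420],None,fx=6.5,fy=6.5,interpolation=cv2.INTER_CUBIC),"s0c.png")
E
```

```text
blue px hsv [ 95.71717172  58.03535354 148.68686869]
desk z -0.0006170199263594435
blade 326 359 192 205
326 199 200 [ 0.5284 -0.1575  0.013 ]; 330 199 200 [ 0.5285 -0.169   0.013 ]; 334 199 200 [ 0.5286 -0.1805  0.013 ]; 338 199 200 [ 0.5287 -0.1921  0.013 ]; 342 199 201 [ 0.5273 -0.2036  0.013 ]; 346 199 201 [ 0.5274 -0.2151  0.013 ]; 350 200 201 [ 0.526  -0.2266  0.013 ]; 354 200 201 [ 0.5261 -0.2381  0.013 ]; 358 199 205 [ 0.5218 -0.2496  0.013 ]; 
bluehandle 330 359 214 231
330 220 228 [ 0.4579 -0.1692  0.012 ]; 334 218 229 [ 0.4595 -0.1806  0.012 ]; 338 218 230 [ 0.4581 -0.192   0.012 ]; 342 218 229 [ 0.4596 -0.2035  0.012 ]; 346 218 229 [ 0.4597 -0.2149  0.012 ]; 350 218 230 [ 0.4583 -0.2263  0.012 ]; 354 219 229 [ 0.4584 -0.2378  0.012 ]; 358 214 231 [ 0.4628 -0.2492  0.012 ]; 
0.1 17784 [[0.31, 0.061, 0.1], [1.016, 0.487, 0.454], [0.32, 0.188, 0.424]]
0.3 12382 [[0.313, 0.061, 0.3], [0.79, 0.366, 0.454], [0.32, 0.188, 0.424]]
0.42 6815 [[0.314, 0.175, 0.42], [0.79, 0.366, 0.454], [0.32, 0.188, 0.424]]
proj tcp [  6.05934823 309.89748151] [32.75348529 91.97040776]
```

View pics/t0c.png

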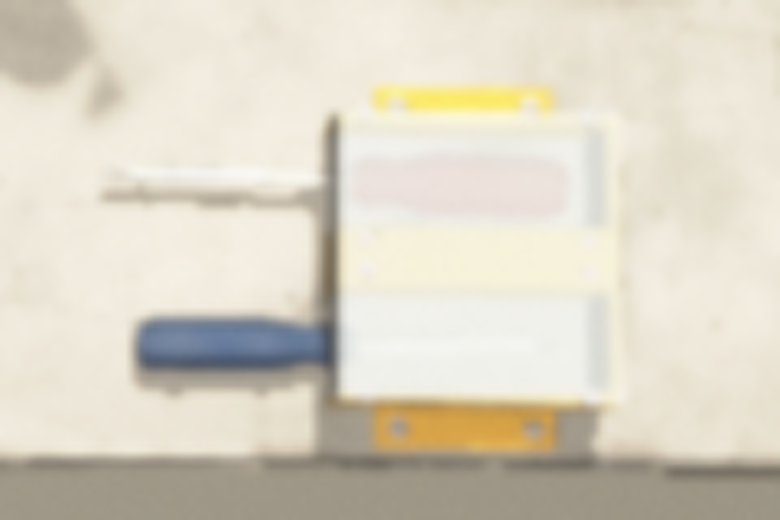

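View pics/s0c.png

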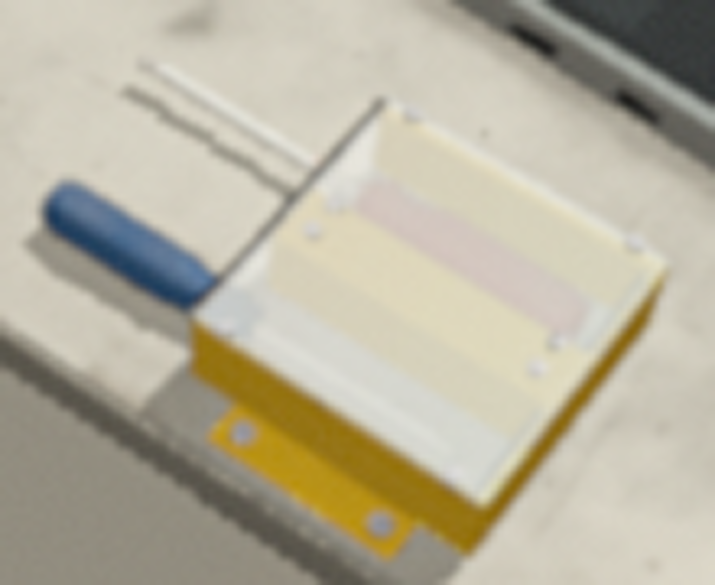

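Measurements check out. The roof fits 124 × 126 mm, so the guard centre is at (0.4995, -0.316) and the mouth at y = -0.254. The red bay is at x ≈ 0.5355, the blade tip at y ≈ -0.157 (97 mm out), and blade x ≈ 0.533–0.537. I'll rise above the 0.454 m monitor while turning, then cross.

```bash
python3 -m handwheel '[0,0,-0.04,0,0,8.46, 0,0,-0.04,0,0,8.46, 0,0,-0.04,0,0,8.46, 0,0,-0.04,0,0,8.46, 0,0,-0.04,0,0,8.46, 0,0,-0.04,0,0,8.46, 0,0,-0.04,0,0,8.46, 0,0,-0.04,0,0,8.46, 0,0,0,0,0,0, 0,0,0,0,0,0]' 0.35 40; python3 -c "
from h import *
st()"
```

```text
t: 1.1
tool_pos: [0.2376, 0.5782, 0.5523]
tool_rot: [-2.22, -2.222, -0.003]
contact_force: [-0.3, 0.0, -0.4]
opening: 0.0556
t 1.1 q [ 1.06  0.06  1.08 -0.    2.    1.06] tcp [0.2376 0.5782 0.5523] F [-0.3  0.  -0.4] open 0.05560539139063995
[[-0.001  1.     0.001]
 [ 1.     0.001  0.002]
 [ 0.002  0.001 -1.   ]]
```

```bash
python3 -m handwheel '[-0.0387,0.0149,0,0,0,0, -0.0387,0.0149,0,0,0,0, -0.0387,0.0149,0,0,0,0, -0.0387,0.0149,0,0,0,0, -0.0387,0.0149,0,0,0,0, -0.0387,0.0149,0,0,0,0, -0.0387,0.0149,0,0,0,0, -0.0387,0.0149,0,0,0,0, -0.0387,0.0149,0,0,0,0, -0.0387,0.0149,0,0,0,0, -0.0387,0.0149,0,0,0,0, -0.0387,0.0149,0,0,0,0, -0.0387,0.0149,0,0,0,0, -0.0387,0.0149,0,0,0,0, -0.0387,0.0149,0,0,0,0, -0.0387,0.0149,0,0,0,0, -0.0387,0.0149,0,0,0,0, -0.0387,0.0149,0,0,0,0, -0.0387,0.0149,0,0,0,0, -0.0387,0.0149,0,0,0,0]'
python3 -m handwheel '[0,0,0.045,0,0,0, 0,0,0.045,0,0,0, 0,0,0.045,0,0,0, 0,0,0.045,0,0,0, 0,0,0.045,0,0,0, 0,0,0.045,0,0,0, 0,0,0.045,0,0,0, 0,0,0.045,0,0,0, 0,0,0.045,0,0,0, 0,0,0.045,0,0,0, 0,0,0,0,0,0, 0,0,0,0,0,0]'; python3 - <<'E'
from h import *
st()
a,d=optics.get_image("scene")
p=proj("scene",ctrl.get_obs()["tool_pos"]);print(p)
save(cv2.resize(a[130:300,250:450],None,fx=3.5,fy=3.5,interpolation=cv2.INTER_CUBIC),"s1.png")
# two-view check of blade axis height from initial px
for u,v in((332.6,210),(358.2,224.6)):print(ray("scene",u,v,.013))
for u,v in((326.2,196.5),(360,198)):print(ray("top",u,v,.013))
E
```

```text
t: 3.1
tool_pos: [0.5355, -0.1977, 0.5483]
tool_rot: [-2.218, -2.219, 0.002]
contact_force: [0.7, 0.4, 0.2]
opening: 0.0556
t: 4.3
tool_pos: [0.5338, -0.1952, 0.0996]
tool_rot: [-2.218, -2.219, 0.002]
contact_force: [0.4, 0.4, 1.5]
opening: 0.0557
t 4.3 q [-0.48  0.04  1.85 -0.    1.25 -0.48] tcp [ 0.5338 -0.1952  0.0996] F [0.4 0.4 1.5] open 0.05565711528799055
[[-0.     1.    -0.004]
 [ 1.     0.     0.002]
 [ 0.002 -0.004 -1.   ]]
[343.46348174 193.7135397 ]
[ 0.53788396 -0.16383136  0.013     ]
[ 0.53949362 -0.24324876  0.013     ]
[ 0.5371227  -0.15808638  0.013     ]
[ 0.53348726 -0.25540113  0.013     ]
```

View pics/s1.png

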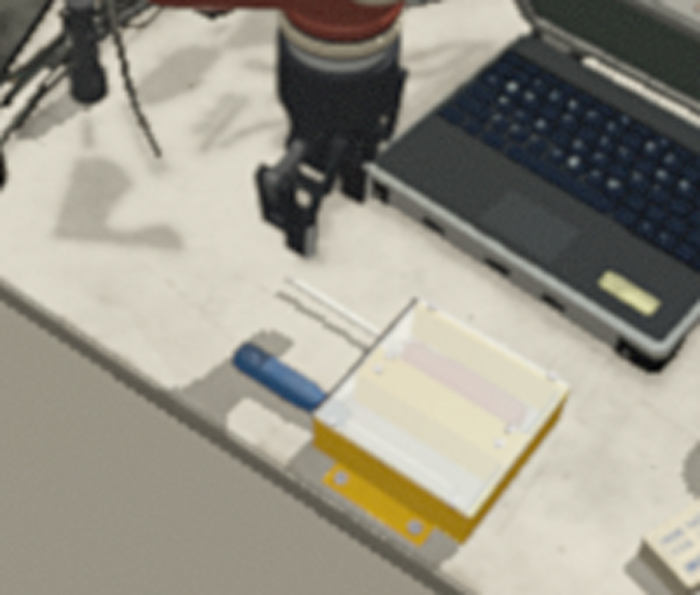

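The gripper is above the blade (blade at crop px (285,280)–(380,335)), and both views put the blade axis at x ≈ 0.537. Descending and gripping.

```bash
python3 -m handwheel '[-0.005,0.003,0.03,0,0,0, 0,0,0.03,0,0,0, 0,0,0.02,0,0,0, 0,0,0.01,0,0,0, 0,0,0.005,0,0,0, 0,0,0,0,0,0, 0,0,0,0,0,0]'
python3 -m handwheel '[0,0,0,0,0,0, 0,0,0,0,0,0, 0,0,0,0,0,0, 0,0,0,0,0,0, 0,0,0,0,0,0, 0,0,0,0,0,0, 0,0,0,0,0,0, 0,0,0,0,0,0]' 1 60
python3 -m handwheel '[0.005,0,-0.001,0,0,0, 0.005,0,0,0,0,0, 0.01,0,0,0,0,0, 0.01,0,0,0,0,0]'
```

```text
t: 5.05
tool_pos: [0.5396, -0.2016, 0.0082]
tool_rot: [2.219, 2.219, 0.001]
contact_force: [0.8, -0.6, -0.4]
opening: 0.0562
t: 5.85
tool_pos: [0.5384, -0.201, 0.0064]
tool_rot: [2.222, 2.221, 0.0]
contact_force: [-0.3, 0.4, -0.2]
opening: 0.0033
t: 6.25
tool_pos: [0.5381, -0.17, 0.0072]
tool_rot: [-2.221, -2.221, 0.0]
contact_force: [-1.2, -0.6, -1.0]
opening: 0.0027
```

The opening of 3 mm is below the 6 mm rod, so I'll check whether it's held.

```bash
python3 - <<'E'
from h import *
st()
a,d=optics.get_image("scene");b,e=optics.get_image("top")
A=cv2.resize(a[180:270,290:420],None,fx=5,fy=5,interpolation=cv2.INTER_CUBIC);B=cv2.resize(b[170:240,300:430],None,fx=5,fy=2.1,interpolation=cv2.INTER_CUBIC)
save(np.vstack([A[:,:650],B[:, :650]]),"c2.png")
E
```

```text
t 6.25 q [-0.44  0.16  1.9   0.    1.08 -0.44] tcp [ 0.5381 -0.17    0.0072] F [-1.2 -0.6 -1. ] open 0.0027459371271032528
[[ 0.  1. -0.]
 [ 1. -0.  0.]
 [ 0. -0. -1.]]
```

View pics/c2.png

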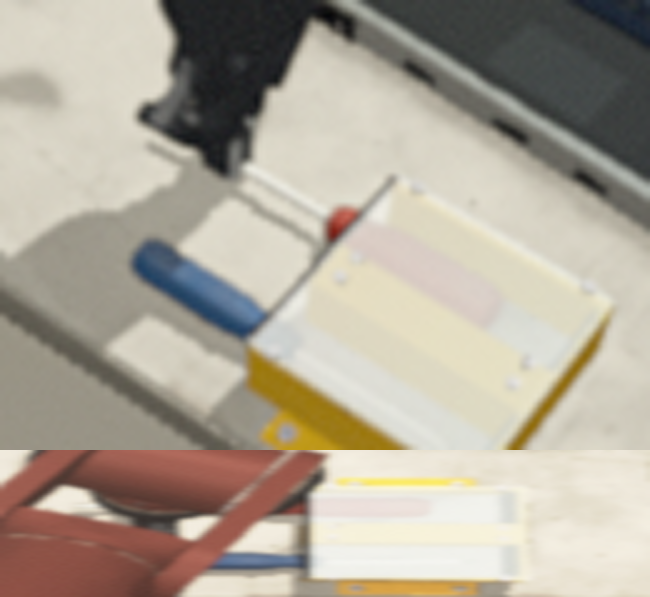

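It's held: the red handle is emerging (crop px (340,222)). Continuing to pull.

```bash
python3 -m handwheel '[0.01,0,0,0,0,0, 0.01,0,0,0,0,0, 0.01,0,0,0,0,0, 0.01,0,0,0,0,0, 0.01,0,0,0,0,0, 0.01,0,0,0,0,0, 0.01,0,0,0,0,0, 0.01,0,0,0,0,0, 0.01,0,0,0,0,0, 0.01,0,0,0,0,0, 0.01,0,0,0,0,0, 0.01,0,0,0,0,0, 0,0,0,0,0,0]' 1 80
python3 - <<'E'
from h import *
b,e=optics.get_image("top");a,d=optics.get_image("scene")
def red(im): 
    h=cv2.cvtColor(im,cv2.COLOR_RGB2HSV);return (((h[...,0]<6)|(h[...,0]>172))&(h[...,1]>150)&(h[...,2]>70)).astype(np.uint8)
m=red(a);n,l,s,c=cv2.connectedComponentsWithStats(m)
for i in range(1,n):
    if s[i,4]>40:print(s[i],c[i],ray("scene",*c[i],.013))
save(cv2.resize(a[150:270,270:420],None,fx=5,fy=5,interpolation=cv2.INTER_CUBIC),"s3.png")
E
```

```text
t: 7.65
tool_pos: [0.5382, -0.0497, 0.0072]
tool_rot: [-2.22, -2.222, -0.0]
contact_force: [0.9, -0.4, -0.4]
opening: 0.0019
[568  87  27  20 320] [580.30625   97.659375] [ 1.43701989 -0.53511902  0.013     ]
[318 201  31  21 203] [333.33004926 210.73891626] [ 0.53707017 -0.16680724  0.013     ]
[491 220  18   6  65] [500.38461538 222.10769231] [ 0.76502257 -0.52263594  0.013     ]
[595 235  15  31 279] [602.01075269 250.62007168] [ 0.82962824 -0.74490374  0.013     ]
```

View pics/s3.png

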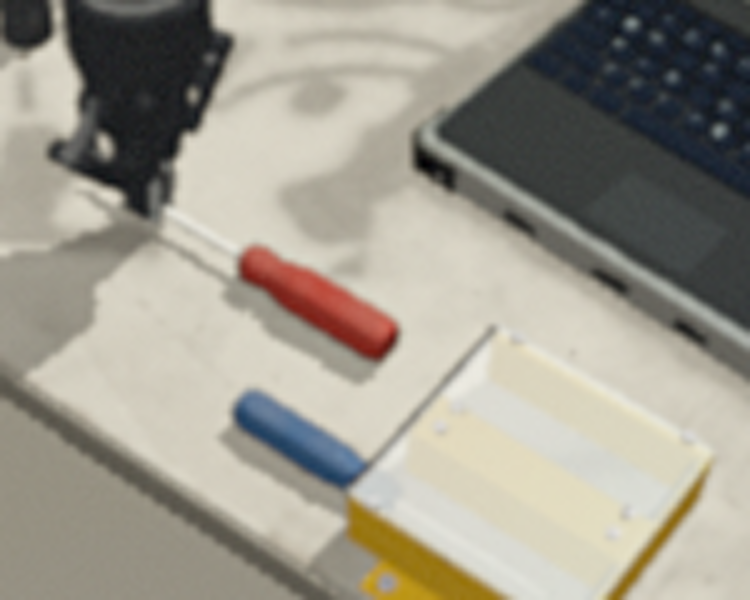

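The screwdriver is completely out: handle at crop px (240–400, 245–360), mid ≈ (0.537, -0.165), which agrees with the 151 mm pull. Releasing, then going to the handle.

```bash
python3 -m handwheel '[0,0,0,0,0,0, 0,0,0,0,0,0, 0,0,0,0,0,0, 0,0,0,0,0,0, 0,0,-0.02,0,0,0, 0,0,-0.03,0,0,0, 0,0,-0.03,0,0,0, 0,0,0,0,0,0, -0.02,0,0,0,0,0, -0.03,0,0,0,0,0, -0.03,0,0,0,0,0, -0.025,0,0,0,0,0, -0.009,0,0,0,0,0, 0,0,0,0,0,0]' 0.35
python3 - <<'E'
from h import *
a,d=optics.get_image("scene");st()
h=cv2.cvtColor(a,cv2.COLOR_RGB2HSV);m=(((h[...,0]<6)|(h[...,0]>172))&(h[...,1]>110)&(h[...,2]>50)).astype(np.uint8)
m[:185]=0;m[240:]=0;m[:,:300]=0;m[:,370:]=0
v,u=np.nonzero(m);w=np.array([ray("scene",i,j,.013)[:2] for i,j in zip(u,v)]);print(len(u),cv2.minAreaRect((w*1000).astype(np.float32)),w[:,1].min(),w[:,1].max())
E
```

```text
t: 9.15
tool_pos: [0.538, -0.1656, 0.0867]
tool_rot: [-2.223, -2.218, 0.0]
contact_force: [0.4, 0.7, 0.5]
opening: 0.0552
t 9.2 q [-0.43  0.04  1.88  0.    1.22 -0.43] tcp [ 0.538  -0.1647  0.0867] F [ 0.9 -1.5 -0.2] open 0.05559347958420414
[[ 0.001  1.    -0.001]
 [ 1.    -0.001  0.001]
 [ 0.001 -0.001 -1.   ]]
272 ((539.1351318359375, -164.65489196777344), (27.713476181030273, 95.56196594238281), 0.033964235335588455) -0.21243884084427117 -0.11687056928171569
```

Handle footprint is 27.7 × 95.6 mm centred at (0.539, -0.165) and aligned with y, and the gripper is right above it.

```bash
python3 -m handwheel '[0,0,0.03,0,0,0, 0,0,0.03,0,0,0, 0,0,0.015,0,0,0, 0,0,0.006,0,0,0, 0,0,0,0,0,0, 0,0,0,0,0,0]'
python3 -m handwheel '[0,0,0,0,0,0, 0,0,0,0,0,0, 0,0,0,0,0,0, 0,0,0,0,0,0, 0,0,0,0,0,0, 0,0,0,0,0,0]' 1 70
python3 -m handwheel '[0,0,-0.01,0,0,0, 0.01,0,-0.03,0,0,0, 0.02,0,-0.03,0,0,0, 0.02,0,-0.03,0,0,0, 0.025,0,0,0,0,0, 0.025,0,0,0,0,0, 0,0,0,0,0,0]'
```

```text
t: 9.8
tool_pos: [0.5394, -0.1651, 0.0076]
tool_rot: [2.22, 2.22, 0.001]
contact_force: [0.4, 0.2, 0.3]
opening: 0.0554
t: 10.4
tool_pos: [0.5394, -0.1654, 0.008]
tool_rot: [2.22, 2.22, 0.001]
contact_force: [-1.6, 0.6, 6.3]
opening: 0.0247
t: 11.1
tool_pos: [0.5381, -0.0628, 0.1069]
tool_rot: [2.219, 2.224, 0.001]
contact_force: [0.1, 0.1, -0.4]
opening: 0.0248
```

```bash
python3 -m handwheel '[0,0,0,0,0,8.5, 0,0,0,0,0,8.5, 0,0,0,0,0,8.5, 0,0,0,0,0,8.5, 0,0,0,0,0,8.5, 0,0,0,0,0,8.5, 0,0,0,0,0,8.5, 0,0,0,0,0,8.5, 0,0,0,0,0,8.5, 0,0,0,0,0,8.5, 0,0,0,0,0,8.5, 0,0,0,0,0,8.5, 0,0,0,0,0,8.5, 0,0,0,0,0,8.5, 0,0,0,0,0,8.5, 0,0,0,0,0,8.5, 0,0,0,0,0,8.5, 0,0,0,0,0,8.5, 0,0,0,0,0,8.5, 0,0,0,0,0,8.5]'
python3 -m handwheel '[0,0,0,0,0,5, 0,0,0,0,0,5, 0,0,0,0,0,0, 0,0,0,0,0,0]'
python3 - <<'E'
from h import *
st();a,d=optics.get_image("scene")
save(cv2.resize(a[110:260,250:420],None,fx=4,fy=4,interpolation=cv2.INTER_CUBIC),"s4.png")
E
```

```text
t: 13.1
tool_pos: [0.5382, -0.0657, 0.1063]
tool_rot: [2.399, -2.027, 0.0]
contact_force: [0.6, -0.2, -0.5]
opening: 0.0246
t: 13.5
tool_pos: [0.5382, -0.0654, 0.1063]
tool_rot: [2.223, -2.22, 0.0]
contact_force: [0.2, 0.7, -0.8]
opening: 0.0251
t 13.5 q [-0.26 -0.03  1.92 -0.    1.26  2.88] tcp [ 0.5382 -0.0654  0.1063] F [ 0.2  0.7 -0.8] open 0.025113721703328793
[[ 0.001 -1.    -0.   ]
 [-1.    -0.001 -0.   ]
 [ 0.     0.    -1.   ]]
```

View pics/s4.png

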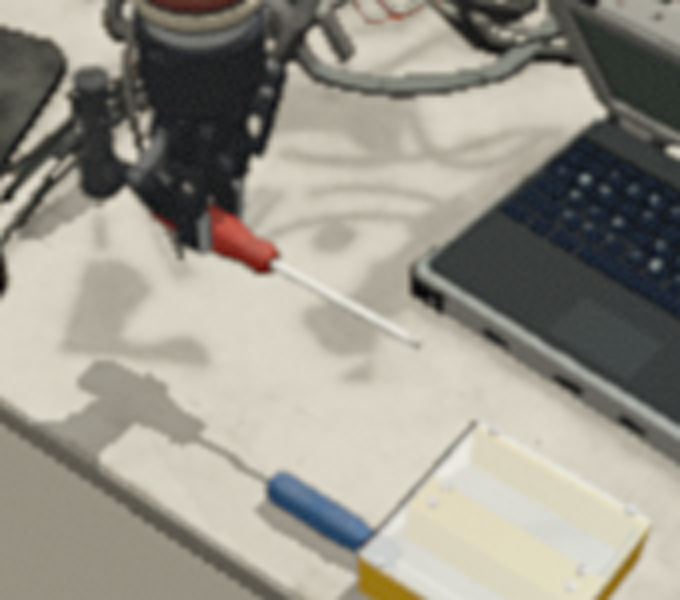

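```bash
python3 - <<'E'
from h import *
print("expect",proj("scene",[.538,-.221,.111]),"seen 354.3 196.5", ray("scene",354.3,196.5,.111), ray("scene",354.3,196.5,.10))
E
python3 -m handwheel '[0,0.001,0.03,0,0,0, 0,0.001,0.03,0,0,0, 0,0,0.02,0,0,0, 0,0,0.012,0,0,0, 0,0,0.004,0,0,0, 0,0,0,0,0,0, 0,0,0,0,0,0]'
python3 - <<'E'
from h import *
st();a,d=optics.get_image("scene")
save(cv2.resize(a[170:270,280:420],None,fx=5,fy=5,interpolation=cv2.INTER_CUBIC),"s5.png")
print(proj("scene",[.536,-.221,.013]),proj("scene",[.5355,-.254,.013]))
E
```

```text
expect [352.78424383 195.5259602 ] seen 354.3 196.5 [ 0.53768498 -0.22555391  0.111     ] [ 0.54585672 -0.22068173  0.1       ]
t: 14.25
tool_pos: [0.5374, -0.0653, 0.0116]
tool_rot: [-2.221, 2.221, -0.003]
contact_force: [0.5, 0.9, 0.5]
opening: 0.0247
t 14.25 q [-0.26  0.1   1.96 -0.    1.08  2.88] tcp [ 0.5374 -0.0653  0.0116] F [0.5 0.9 0.5] open 0.02468373706293049
[[ 0.    -1.     0.002]
 [-1.    -0.    -0.001]
 [ 0.001 -0.002 -1.   ]]
[350.17759058 221.17291476] [360.84926286 227.72225849]
```

View pics/s5.png

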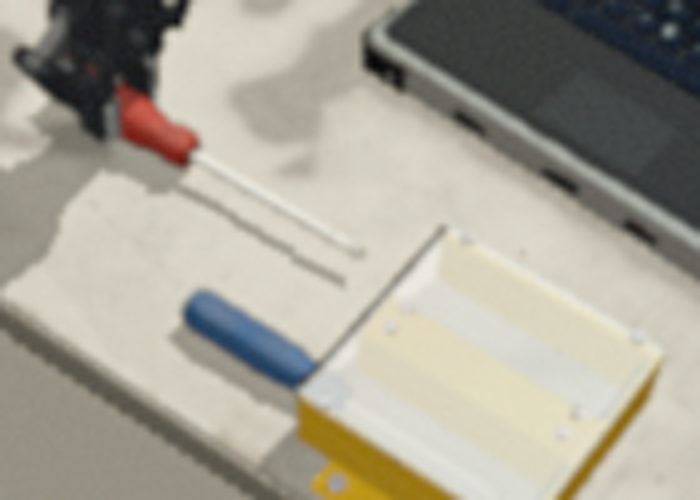

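The tip is at px (352, 220.6), y ≈ -0.223, lined up with the bay. Lowering the last 3 mm, then sliding in.

```bash
python3 -m handwheel '[0,0.001,0.003,0,0,0, 0.01,0,0,0,0,0, 0.01,0,0,0,0,0, 0.01,0,0,0,0,0, 0.01,0,0,0,0,0, 0.01,0,0,0,0,0, 0.01,0,0,0,0,0, 0.01,0,0,0,0,0, 0.01,0,0,0,0,0, 0.01,0,0,0,0,0, 0.01,0,0,0,0,0, 0.01,0,0,0,0,0, 0.01,0,0,0,0,0, 0,0,0,0,0,0]'
python3 -m handwheel '[0.006,0,0,0,0,0, 0.006,0,0,0,0,0, 0.006,0,0,0,0,0, 0.005,0,0,0,0,0, 0,0,0,0,0,0]'
python3 - <<'E'
from h import *
st();a,d=optics.get_image("scene")
save(cv2.resize(a[170:290,280:420],None,fx=5,fy=5,interpolation=cv2.INTER_CUBIC),"s6.png")
E
```

```text
t: 15.7
tool_pos: [0.5358, -0.1873, 0.0081]
tool_rot: [2.219, -2.222, 0.004]
contact_force: [-0.2, -2.3, 3.7]
opening: 0.0251
t: 16.2
tool_pos: [0.5357, -0.2083, 0.008]
tool_rot: [-2.22, 2.222, -0.001]
contact_force: [-0.3, 3.1, 5.6]
opening: 0.0248
t 16.2 q [-0.5   0.18  1.88  0.    1.08  2.64] tcp [ 0.5357 -0.2083  0.008 ] F [-0.3  3.1  5.6] open 0.024777931606827508
[[-0.001 -1.     0.001]
 [-1.     0.001  0.   ]
 [-0.    -0.001 -1.   ]]
```

View pics/s6.png

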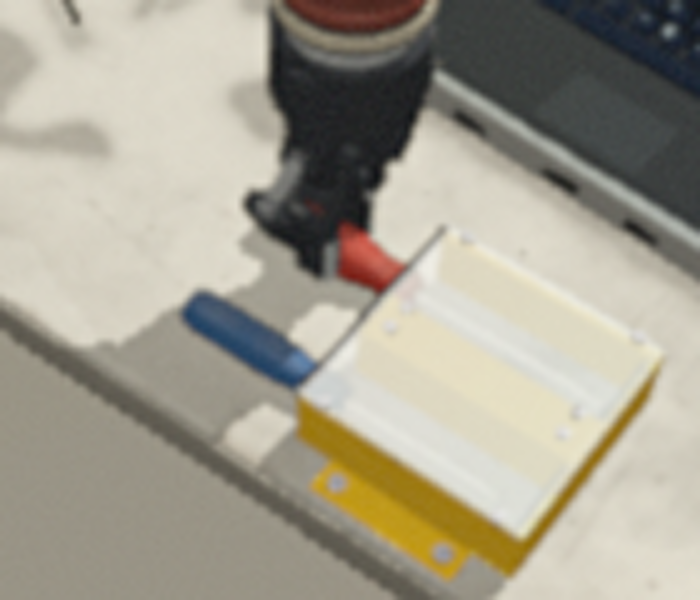

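The handle neck is just under the roof edge (crop px (405, 285)). Releasing, lifting and measuring the handle end.

```bash
python3 -m handwheel '[0,0,0,0,0,0, 0,0,0,0,0,0, 0,0,0,0,0,0, 0,0,0,0,0,0, 0,0,-0.02,0,0,0, 0,0,-0.03,0,0,0, 0,0,-0.04,0,0,0, 0,0,-0.05,0,0,0, 0,0,-0.05,0,0,0, 0,0,-0.05,0,0,0, 0,0,0,0,0,0, 0,0,0,0,0,0]' 0.35
python3 - <<'E'
from h import *
st();a,d=optics.get_image("scene");b,e=optics.get_image("top")
h=cv2.cvtColor(a,cv2.COLOR_RGB2HSV);m=(((h[...,0]<6)|(h[...,0]>172))&(h[...,1]>110)&(h[...,2]>50)).astype(np.uint8)
m[:185]=0;m[240:]=0;m[:,:300]=0;m[:,372:]=0
v,u=np.nonzero(m);w=np.array([ray("scene",i,j,.013)[:2] for i,j in zip(u,v)]);print(len(u),cv2.minAreaRect((w*1000).astype(np.float32)),w[:,1].min(),w[:,1].max())
save(cv2.resize(a[170:290,280:420],None,fx=5,fy=5,interpolation=cv2.INTER_CUBIC),"s7.png")
save(cv2.resize(b[160:250,300:430],None,fx=5,fy=5,interpolation=cv2.INTER_CUBIC),"t7.png")
E
```

```text
t: 17.45
tool_pos: [0.536, -0.2084, 0.2493]
tool_rot: [-2.221, 2.221, -0.006]
contact_force: [-0.3, -0.8, -0.4]
opening: 0.0555
t 17.45 q [-0.5  -0.08  1.71 -0.    1.5   2.64] tcp [ 0.536  -0.2084  0.2493] F [-0.3 -0.8 -0.4] open 0.05545394523659463
[[-0.    -1.     0.003]
 [-1.     0.    -0.002]
 [ 0.002 -0.003 -1.   ]]
253 ((536.9244384765625, -203.1923065185547), (27.386489868164062, 81.19676208496094), 0.08220742642879486) -0.2437830195093127 -0.16259386372803142
```

View pics/s7.png

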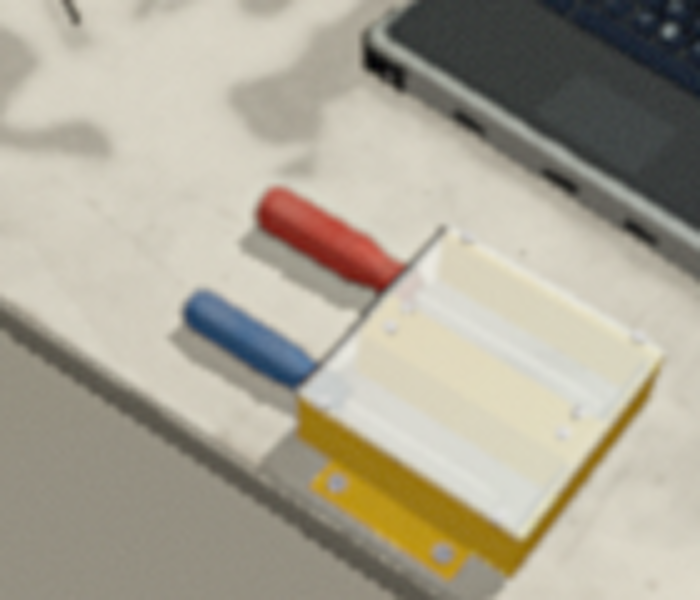

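```bash
python3 - <<'E'
from h import *
for u,v in((369,215.6),(340,249)):print(ray("scene",u,v,.044))
E
```

```text
[ 0.55835788 -0.26011437  0.044     ]
[ 0.43549849 -0.26095411  0.044     ]
```

The scene view puts the roof edge at -0.260 and the top view puts it at -0.254. That 6 mm matters here, so I'll move the arm aside and measure in the top view, where the mouth and handle are seen directly.

```bash
python3 -m handwheel '[-0.02,0.01,0,0,0,0, -0.03,0.01,0,0,0,0, -0.03,0.02,0,0,0,0, -0.03,0.02,0,0,0,0, -0.03,0.02,0,0,0,0, -0.03,0.02,0,0,0,0, -0.02,0,0,0,0,0, 0,0,0,0,0,0, 0,0,0,0,0,0]'
python3 - <<'E'
from h import *
st();b,e=optics.get_image("top");a,d=optics.get_image("scene")
P=pts("top",e);S=pts("scene",d)
for n,X,D in(("top",P,e),("scene",S,d)):
    m=(X[...,2]>.036)&(X[...,2]<.055)&(D>0)&(X[...,0]>.42)&(X[...,0]<.58)&(X[...,1]<-.22)&(X[...,1]>-.4)
    q=X[m];print(n,len(q),np.median(q[:,2]),cv2.minAreaRect((q[:,:2]*1000).astype(np.float32)))
for n,im in(("top",b),("scene",a)):
    h=cv2.cvtColor(im,cv2.COLOR_RGB2HSV);m=((h[...,0]<8)|(h[...,0]>170))&(h[...,1]>100)&(h[...,2]>50)
    v,u=np.nonzero(m);w=np.array([ray(n,i,j,.013)[:2] for i,j in zip(u,v)]);k=(abs(w[:,0]-.536)<.02)&(abs(w[:,1]+.2)<.08)
    if k.sum()>5:print(n,k.sum(),cv2.minAreaRect((w[k]*1000).astype(np.float32)),u[k].min(),u[k].max())
save(cv2.resize(b[170:245,315:415],None,fx=7,fy=7,interpolation=cv2.INTER_CUBIC),"t8.png")
E
```

```text
t: 18.45
tool_pos: [0.4347, -0.0179, 0.2454]
tool_rot: [2.221, -2.219, -0.004]
contact_force: [0.2, -0.0, 0.1]
opening: 0.0555
t 18.45 q [-0.21 -0.44  2.01 -0.    1.57  2.93] tcp [ 0.4347 -0.0179  0.2454] F [ 0.2 -0.   0.1] open 0.05554871102721883
[[ 0.001 -1.    -0.003]
 [-1.    -0.001  0.   ]
 [-0.     0.003 -1.   ]]
top 1955 0.04159183025336946 ((499.5028076171875, -316.001220703125), (123.68594360351562, 126.20368194580078), 89.8877182006836)
scene 2471 0.04172573450978166 ((500.1034240722656, -317.28680419921875), (125.22742462158203, 128.43739318847656), 89.50163269042969)Traceback (most recent call last):
  File "<stdin>", line 9, in <module>
  File "h.py", line 8, in ray
    f,cx,cy,M,t=cam(n); o=-M.T@t; d=M.T@np.array([(u-cx)/f,(v-cy)/f,1])
                ~~~^^^
  File "h.py", line 5, in cam
    c=optics.get_calibration(n); f=200/np.tan(np.radians(c["fovy"])/2)
ValueError: time passes only in moves, steps and waits
```

```bash
python3 - <<'E'
from h import *
b,e=optics.get_image("top");a,d=optics.get_image("scene")
np.savez("i8.npz",a=a,b=b,d=d,e=e)
save(cv2.resize(b[170:245,315:415],None,fx=7,fy=7,interpolation=cv2.INTER_CUBIC),"t8.png")
for n,im in(("top",b),("scene",a)):
    X=pts(n,np.ones(im.shape[:2])); f,cx,cy,M,t=cam(n);o=-M.T@t;dd=X-o;W=o+dd*((.013-o[2])/dd[...,2])[...,None]
    h=cv2.cvtColor(im,cv2.COLOR_RGB2HSV);m=((h[...,0]<8)|(h[...,0]>170))&(h[...,1]>100)&(h[...,2]>50)&(abs(W[...,0]-.536)<.025)&(abs(W[...,1]+.2)<.08)
    print(n,m.sum(),cv2.minAreaRect((W[m][:,:2]*1000).astype(np.float32)) if m.sum() else 0)
E
```

```text
top 244 ((536.0780639648438, -210.7855224609375), (23.28812026977539, 89.3718490600586), 0.42659446597099304)
scene 267 ((537.1312255859375, -203.30885314941406), (28.83346939086914, 81.43048095703125), 0.09422574192285538)
```

View pics/t8.png

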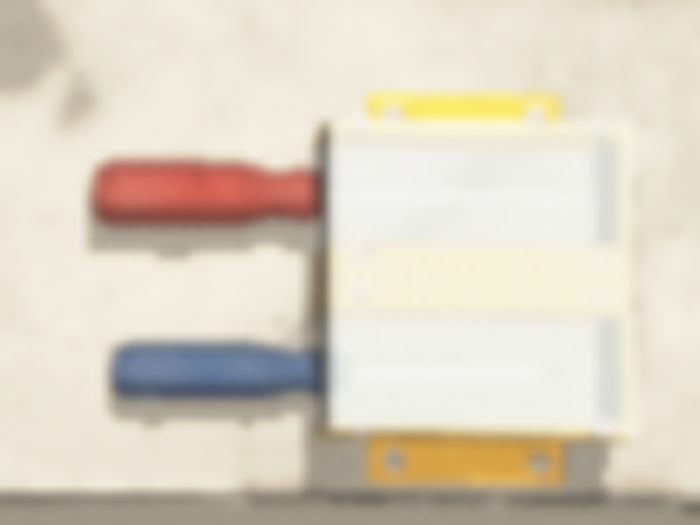

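The top view shows the handle at crop px (95–320, 190), entering the mouth with the blade faintly visible under the roof. I'll take one redness profile along the tool's axis, through the clear roof, to find the front end of the handle.

```bash
python3 - <<'E'
from h import *
z=np.load("i8.npz")
for n,k in(("top","b"),("scene","a")):
    f,cx,cy,M,t=cam(n);im=z[k].astype(np.float32)
    for h in(.013,.02):
        ys=np.arange(-.236,-.284,-.003);q=np.array([[.5365,y,h] for y in ys])@M.T+t;uv=(q[:,:2]/q[:,2:]*f+[cx,cy]).astype(np.float32)
        s=cv2.remap(im,uv[None,:,0],uv[None,:,1],cv2.INTER_LINEAR)[0]
        print(n,h,[(int(round(-y*1000)),int(r-(g+b)/2)) for y,(r,g,b) in zip(ys,s)])
E
```

```text
top 0.013 [(236, 105), (239, 104), (242, 102), (245, 101), (248, 99), (251, 88), (254, 63), (257, 30), (260, 8), (263, 2), (266, 2), (269, 2), (272, 2), (275, 2), (278, 2), (281, 1)]
top 0.02 [(236, 105), (239, 104), (242, 103), (245, 102), (248, 99), (251, 83), (254, 55), (257, 20), (260, 5), (263, 2), (266, 1), (269, 2), (272, 2), (275, 2), (278, 2), (281, 2)]
scene 0.013 [(236, 96), (239, 97), (242, 95), (245, 47), (248, 8), (251, 14), (254, 17), (257, 14), (260, 7), (263, 4), (266, 4), (269, 4), (272, 4), (275, 4), (278, 4), (281, 4)]
scene 0.02 [(236, 101), (239, 97), (242, 95), (245, 89), (248, 40), (251, 7), (254, 13), (257, 15), (260, 11), (263, 6), (266, 5), (269, 4), (272, 4), (275, 5), (278, 4), (281, 4)]
```

Scene puts the handle front only about 2 mm inside the mouth, and top says about 5–8 mm. There are a few millimetres to spare before the back wall, so I'll regrasp and push about 4 mm further.

```bash
python3 -m handwheel '[0.02,-0.01,0,0,0,0, 0.03,-0.015,0,0,0,0, 0.03,-0.02,0,0,0,0, 0.03,-0.02,0,0,0,0, 0.03,-0.02,0,0,0,0, 0.03,-0.0163,0,0,0,0, 0.02,0,0,0,0,0, 0,0,0.03,0,0,0, 0,0,0.04,0,0,0, 0,0,0.04,0,0,0, 0,0,0.04,0,0,0, 0,0,0,0,0,0]' 0.35
python3 -c "
from h import *
st()"
```

```text
t: 19.85
tool_pos: [0.5319, -0.2064, 0.09]
tool_rot: [2.217, -2.22, -0.021]
contact_force: [-0.8, 0.0, -0.5]
opening: 0.0555
t 19.85 q [-0.5   0.06  1.85 -0.    1.24  2.64] tcp [ 0.5319 -0.2064  0.09  ] F [-0.8  0.  -0.5] open 0.05546300055282594
[[-0.002 -1.    -0.012]
 [-1.     0.001  0.007]
 [-0.006  0.012 -1.   ]]
```

```bash
python3 -m handwheel '[0.001,-0.004,0.03,0,0,0, 0,0,0.03,0,0,0, 0,0,0.015,0,0,0, 0,0,0.006,0,0,0, 0,0,0,0,0,0, 0,0,0,0,0,0]'
python3 -m handwheel '[0,0,0,0,0,0, 0,0,0,0,0,0, 0,0,0,0,0,0, 0,0,0,0,0,0, 0,0,0,0,0,0]' 1 50
python3 -m handwheel '[0.002,0,0,0,0,0, 0.001,0,0,0,0,0, 0.001,0,0,0,0,0, 0,0,0,0,0,0, 0,0,0,0,0,0]'
```

```text
t: 20.45
tool_pos: [0.5418, -0.2097, 0.0182]
tool_rot: [-2.221, 2.221, -0.004]
contact_force: [0.6, 0.1, 0.2]
opening: 0.0556
t: 20.95
tool_pos: [0.5404, -0.2097, 0.0186]
tool_rot: [2.221, -2.22, -0.001]
contact_force: [-6.6, 0.6, 10.6]
opening: 0.0196
t: 21.45
tool_pos: [0.5419, -0.2123, 0.0187]
tool_rot: [-2.219, 2.22, -0.001]
contact_force: [-1.4, 5.7, 9.0]
opening: 0.0194
```

The grip took the upper part of the handle (TCP at z = 18 mm). Opening, seating properly, and regripping.

```bash
python3 -m handwheel '[0,0,0,0,0,0, 0,0,0,0,0,0, 0,0,0,0,0,0, 0,0.004,0.005,0,0,0, 0,0,0.005,0,0,0, 0,0,0,0,0,0, 0,0,0,0,0,0]' 0.35
python3 -m handwheel '[0,0,0,0,0,0, 0,0,0,0,0,0, 0,0,0,0,0,0, 0,0,0,0,0,0, 0,0,0,0,0,0]' 1 50
python3 -m handwheel '[0.001,0,0,0,0,0, 0.001,0,0,0,0,0, 0,0,0,0,0,0, 0,0,0,0,0,0]'
python3 -m handwheel '[0,0,0,0,0,0, 0,0,0,0,0,0, 0,0,0,0,0,0, 0,0,0,0,0,0, 0,0,-0.02,0,0,0, 0,0,-0.03,0,0,0, 0,0,-0.04,0,0,0, 0,0,-0.05,0,0,0, 0,0,-0.05,0,0,0, 0,0,-0.05,0,0,0, -0.02,0.01,0,0,0,0, -0.03,0.01,0,0,0,0, -0.03,0.02,0,0,0,0, -0.03,0.02,0,0,0,0, -0.03,0.02,0,0,0,0, -0.03,0.02,0,0,0,0, -0.02,0,0,0,0,0, 0,0,0,0,0,0, 0,0,0,0,0,0, 0,0,0,0,0,0]' 0.35
python3 - <<'E'
from h import *
b,e=optics.get_image("top");a,d=optics.get_image("scene")
save(np.vstack([cv2.resize(b[170:240,315:415],None,fx=4.2,fy=4.2,interpolation=cv2.INTER_CUBIC),cv2.resize(a[180:250,305:405],None,fx=4.2,fy=4.2,interpolation=cv2.INTER_CUBIC)]),"f9.png")
for n,im in(("top",b),("scene",a)):
    X=pts(n,np.ones(im.shape[:2])); f,cx,cy,M,t=cam(n);o=-M.T@t;dd=X-o;W=o+dd*((.013-o[2])/dd[...,2])[...,None]
    h=cv2.cvtColor(im,cv2.COLOR_RGB2HSV);m=((h[...,0]<8)|(h[...,0]>170))&(h[...,1]>100)&(h[...,2]>50)&(abs(W[...,0]-.536)<.025)&(abs(W[...,1]+.2)<.08)
    w=W[m];print(n,m.sum(),cv2.minAreaRect((w[:,:2]*1000).astype(np.float32)),w[:,1].max(),w[:,1].min())
    ys=np.arange(-.236,-.284,-.003);q=np.array([[.5365,y,.013] for y in ys])@M.T+t;uv=(q[:,:2]/q[:,2:]*f+[cx,cy]).astype(np.float32)
    s=cv2.remap(im.astype(np.float32),uv[None,:,0],uv[None,:,1],cv2.INTER_LINEAR)[0]
    print([(int(round(-y*1000)),int(r-(g+b_)/2)) for y,(r,g,b_) in zip(ys,s)])
E
```

```text
t: 22.15
tool_pos: [0.5362, -0.2128, 0.0057]
tool_rot: [2.221, -2.222, -0.001]
contact_force: [-0.1, -0.5, -0.5]
opening: 0.0559
t: 22.65
tool_pos: [0.5371, -0.2133, 0.0069]
tool_rot: [-2.221, 2.221, -0.002]
contact_force: [0.7, -0.6, 2.5]
opening: 0.0256
t: 23.05
tool_pos: [0.537, -0.2144, 0.0069]
tool_rot: [-2.22, 2.221, 0.001]
contact_force: [0.1, 4.3, 5.6]
opening: 0.0254
t: 25.05
tool_pos: [0.4368, -0.0257, 0.2462]
tool_rot: [2.22, -2.222, 0.0]
contact_force: [-0.2, 0.5, 0.6]
opening: 0.0553
top 234 ((536.0888061523438, -212.2546844482422), (23.28993034362793, 86.52594757080078), 0.4337974190711975) -0.16901906525257399 -0.25547241873615273
[(236, 107), (239, 105), (242, 102), (245, 100), (248, 97), (251, 87), (254, 66), (257, 36), (260, 14), (263, 6), (266, 2), (269, 1), (272, 1), (275, 1), (278, 2), (281, 2)]
scene 255 ((538.1129760742188, -205.37008666992188), (28.72406768798828, 77.2978744506836), 0.07019401341676712) -0.166718643604351 -0.24400882533651153
[(236, 99), (239, 96), (242, 92), (245, 44), (248, 7), (251, 14), (254, 17), (257, 17), (260, 16), (263, 11), (266, 5), (269, 4), (272, 4), (275, 4), (278, 3), (281, 4)]
```

View pics/f9.png

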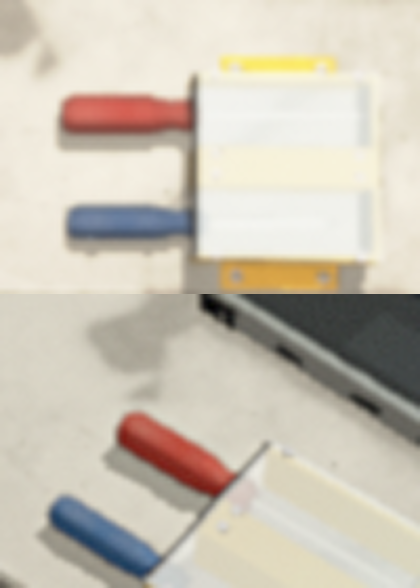

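```bash
python3 -c "
from station import ctrl
print(ctrl.finish_job())"
```

```text
the job is handed in; nothing more can be done
None
```

The red screwdriver is back in its bay blade first, with only the handle sticking out, and the job was handed in at about 25 s of the 64 s allowed. No verdict came back.

I drew it out by the blade, laid it on the desk and let go. Then I took it by the handle, turned it half a turn in the air and slid it in. Because one camera showed only about 2 mm of handle inside, I took it by the handle again and pushed it about 4 mm further.

- **Depth:** the handle end is at y ≈ -0.168 and the mouth at about -0.2555. That leaves roughly 6–9 mm of handle inside, within the 12 mm allowed, so the blade should be fully covered.
- **Forces:** forces stayed below about 15 N in every reading I took, and the last push gave no sign of touching the back wall.
- **Surroundings:** the blue screwdriver's handle end is at the same pixel (about 330) as at the start. I did not measure the torch, tape, spool and carton again; the arm did not go near them. The gripper is open, about 0.25 m above the desk and clear of everything.
- **Disagreements:** the two cameras differed by 2–6 mm along the tool's axis, so the depth is only that certain. The first regrasp for the extra push took the handle too high, so I opened and seated it again. The gripper read only 2–3 mm on the 6 mm blade, but the pictures showed it held.

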